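# Park the tall desk microphone in its bay

## Task

Clear the desk by pushing the tall desk microphone, low on its heavy round foot, along the desk top into the open bay of the wooden organiser until it is fully home against the back of the bay. Keep it upright and on the desk the whole time: do not pick it up, and do not touch its thin stem or its head. Leave the can, the mug and the mouse as they stand.

Things in the scene. Friction and masses are not known exactly. Their poses are not given: they have to be found in the camera images.
- mic: the loose desk microphone, 260 mm tall, about 0.45 kg, upright. Its dark steel foot is round, 76 mm in diameter with a straight side up to 28 mm, then tapers to 24 mm diameter at 42 mm height. Pushed higher than about 45 mm it may tip; pushed below 25 mm it slides. Origin: centre of the foot's underside; z up along the stem
- mic_stem: the part of the microphone above its foot, fixed to it and not to be touched: a steel stem 12 mm in diameter from 42 mm to about 187 mm above the desk, then a head 32 mm in diameter up to 260 mm. Origin: on the axis at the top of the foot, 42 mm above the foot's underside
- organiser: the light wooden organiser, fixed to the desk. Its bay has no floor (the desk top runs in), opens towards its -x and is 92 mm wide between two rails 12 mm thick, 30 mm high, from x = -22 mm to the back wall. That wall's face is at x = +38 mm, 40 mm high, 220 mm long; a tray 55 mm high behind it reaches x = +148 mm. Origin: on the desk, mid-bay; x points into the bay, y across, z up
- bay_seat (a point): the organiser's origin: the point on the desk in the middle of the bay where the centre of the microphone's foot stands when fully home, its foot touching the back wall and sticking out 16 mm past the rails' front ends
- can: bystander: a plain aluminium drinks can, 66 mm in diameter, 122 mm tall, standing beside the organiser. Origin: centre of its underside
- mug: bystander: a white ceramic mug, 80 mm in diameter, 92 mm tall, handle at its +y, standing beside the organiser. Origin: centre of its underside
- mouse: bystander: a grey computer mouse, 105 mm long (its x) by 62 mm wide by 34 mm high, lying on the desk on the robot's side of the organiser and to the robot's right. Origin: centre of its underside

How it is judged:
By the outcome, as a careful person would: the job done as asked, in the order asked, and still so for the second after the job is handed in, with the robot touching nothing.
It also fails if it takes over 64 s, if anything falls off the work surface, if the arm or the gripper's body presses on something with over 40 N, if the wrist force passes 120 N, or if a joint passes its speed limit or range.

## Robot

A 6-joint arm with a two-finger parallel gripper is mounted at the origin on the work surface. World frame = base frame: x ahead of the robot, y to its left, z up, the work surface at z = 0. Lengths are in m, angles in rad, forces in N, time in s.
With the tool pointing down it reaches from about 0.35 to 0.875 m from the base axis. Payload 15.5 kg.
Tool frame: the origin (TCP) lies midway between the tips of the shut fingers; the grasp point (between the pads) lies 19 mm behind it; z points along the fingers, y is the line along which they close (so a half turn about z gives the same grasp; the last joint's range is limited). The gripper opens to 85 mm and grips with 20 to 120 N. Pads are 22 mm wide; open, the fingers measure 114 mm over their backs; the gripper's body (76 mm by 85 mm) begins 54 mm behind the grasp point. The pads swing forward as they close: fully open they stand 13 mm farther back than shut.
Start: joints at [1.069, 0.494, 1.345, -0, 1.302, -0.096], TCP at [0.247, 0.574, 0.231] pointing down, gripper open.
Joint ranges: [-2.91, 2.91], [-0.82, 2.16], [0.22, 2.67], [-1.22, 4.37], [0.12, 2.79], [-3.08, 3.08]. Speed limits (rad/s): [1.89, 1.89, 2.57, 3.01, 3.01, 3.01].

## Interface

Orientations are given as [roll, pitch, yaw] about the fixed x, y, z axes, in that order (R = Rz(yaw) Ry(pitch) Rx(roll)).
In Python, from workcell import arm, hand, kin, vision, sign_off gives the robot as it stands. Calls block until the motion is done:
- arm.movep(position, orientation): joint-space move of the TCP to a pose.
- arm.servo_line(position, rate=0.15, orientation=None): straight line of the TCP; orientation=None keeps the orientation; rate is the mean speed in m/s.
- arm.goto_joints(angles): joint-space move.
- hand.grip(opening): opening from 0.0 (shut) to 1.0 (fully open); the grip force is fixed at half the most; returns when the fingers have stopped.
- arm.pause(seconds).
- kin.ik(position, orientation): joint angles nearest the present ones, or None.
- arm.get_state(): the state.
- vision.snapshot(name): name is "side" or "top" or "wrist"; returns a dict with "image" (384x512x3 uint8, blue, green, red), "z_map" (384x512 float32, m along the optical axis (not along the pixel's ray), 0 where there is no reading), "fx", "fy", "cx", "cy" (pixels), "eye" and "attitude" of the camera in the world; the wrist camera has in their place "mount" (4x4, takes a point from camera to tool coordinates, whose origin is the TCP and whose axes are the flange's). Camera axes: x right, y down, z forward; pixel columns grow to the right and rows downward; lengths in m; the calibration is good to about 2 mm. The wrist camera is an equidistant fisheye: a pixel r from the principal point sees the ray r / f radians off the axis. A picture is of the moment at which its call begins: read the wrist's pose just before it.
A pose or a line that the arm cannot do raises arm.MotionError and nothing moves.
- sign_off(): hands the job in; it is judged then, once.
The state is a dict: "t": time; "joints": joint angles; "joint_velocities": joint speeds; "joint_efforts": joint torques, N m; "tcp_pos": TCP position; "tool_rot": TCP orientation; "wrist_force": force on the tool from outside, world axes, zero at the start; "wrist_torque": the same for the moment, N m; "width": opening from 0.0 (shut) to 1.0 (fully open); "grip_force": force on a finger pad.
Only numpy, scipy, OpenCV 4.12 (cv2) and the standard library are available. Lean on these libraries where they do the work, as an engineer would, in place of code of your own. Each camera call takes 0.05 s, during which the arm holds its last target. There are 200 camera calls.

## Working session

There is one attempt and no reset: what is moved stays moved. The work goes in short steps, each a Python script; the robot and the scene stay as the last script left them, time stands still between calls to the robot, and variables do not carry over. Pictures are saved under pics/ and viewed, at most 10 in all, crops included, and the job is handed in when it is done.

```bash
mkdir -p pics; ls
python3 - <<'E'
from workcell import arm,hand,kin,vision
import cv2,numpy as np
for n in("top","side"):
    s=vision.snapshot(n); cv2.imwrite(f"pics/{n}0.png",s["image"]); np.savez(f"{n}0.npz",**s)
    print(n,s["fx"],s["fy"],s["cx"],s["cy"],s["eye"],s["attitude"],(s["z_map"]>0).mean())
print(arm.get_state()["t"],arm.get_state()["tool_rot"])
E
```

```text
pics
top 379.31870353289065 379.31870353289065 259.10184165816594 193.89934397786766 [ 0.44019093 -0.01590767  0.90091657] [-2.96556185 -0.01394616 -1.54488788] 0.9960479736328125
side 355.978687426993 355.978687426993 258.3051459182248 190.85541363000831 [ 0.49327987 -0.56654618  0.61046734] [-2.34717919  0.02300074 -0.22359892] 0.9960072835286459
0.1 [-3.14046283e+00 -1.23627565e-04  2.73582969e+00]
```

View pics/top0.png

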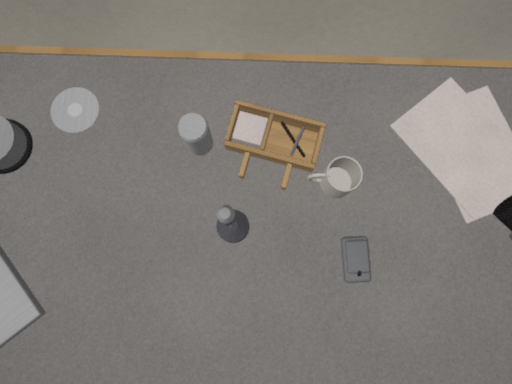

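View pics/side0.png

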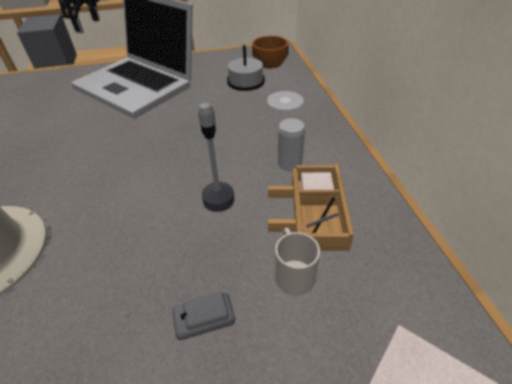

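The top view shows the mic foot at about (233,226), the organiser's tray at about (275,135), and its rails at (245,163) and (287,175) with the bay opening down and to the left. The can is at (197,135), the mug at (341,177) and the mouse at (356,259). The side view agrees.

```bash
cat > h.py <<'E'
import numpy as np,cv2
from scipy.spatial.transform import Rotation as R
from scipy.optimize import least_squares
def cloud(s):
    v,u=np.mgrid[:384,:512]; z=s["z_map"]
    p=np.stack([(u-s["cx"])/s["fx"]*z,(v-s["cy"])/s["fy"]*z,z],-1)
    return p@R.from_euler("xyz",s["attitude"]).as_matrix().T+s["eye"]
def circ(p,r):
    f=lambda c:np.hypot(*(p-c).T)-r
    return least_squares(f,p.mean(0),loss="soft_l1",f_scale=.002).x
def organiser(s,P):
    hsv=cv2.cvtColor(s["image"],cv2.COLOR_BGR2HSV); br=(hsv[...,1]>90)&(hsv[...,0]<25)
    near=(P[...,0]>.3)&(P[...,0]<.72)&(abs(P[...,1])<.25)
    t=P[br&near&(P[...,2]>.047)&(P[...,2]<.065)][:,:2]
    r=P[br&near&(P[...,2]>.022)&(P[...,2]<.034)][:,:2]
    return t,r
def foot(s,P,c,lo=.004,hi=.032):
    m=(np.hypot(P[...,0]-c[0],P[...,1]-c[1])<.07)&(P[...,2]>lo)&(P[...,2]<hi)
    return P[m]
E
python3 - <<'E'
from h import *
for n in("top","side"):
    s=dict(np.load(n+"0.npz")); P=cloud(s)
    t,r=organiser(s,P); rect=cv2.minAreaRect((t*1000).astype(np.float32)); print(n,"tray",rect,len(t)); print(cv2.boxPoints(rect).round())
    if n=="top": c0=P[226,233];
    print("desk z",np.median(P[300:330,150:200,2])if n=="top" else np.median(P[150:180,100:150,2]))
    f=foot(s,P,c0); (c,rad)=cv2.minEnclosingCircle((f[:,:2]*1000).astype(np.float32)); print("foot",len(f),c,rad,"med",np.median(f,0))
    print("foot z pct",np.percentile(f[:,2],[5,50,95]))
    g=f[f[:,2]>.02]; h=np.hypot(*(g[:,:2]-np.array(c)/1000).T); print(len(g),circ(g[h>np.percentile(h,60)][:,:2],.037))
    # rails: cluster
    d=rect[0]
    rr=r[(np.hypot(*(r-np.array(d)/1000).T)<.2)]
    np.set_printoptions(precision=3,suppress=True)
    k=cv2.kmeans(rr.astype(np.float32),2,None,(3,50,1e-5),5,cv2.KMEANS_PP_CENTERS); print(len(rr),k[2])
    for i in(0,1): print(cv2.minAreaRect((rr[k[1][:,0]==i]*1000).astype(np.float32)))
    for nm,lo,hi in(("can",.115,.13),("mug",.085,.097),("mouse",.02,.038)):
        m=(P[...,2]>lo)&(P[...,2]<hi)&(abs(P[...,1])<.35)&(P[...,0]<.75)&(P[...,0]>.2)
        _,L,st,ce=cv2.connectedComponentsWithStats(m.astype(np.uint8))
        for i in range(1,len(st)):
            if st[i,4]>40: q=P[L==i]; print(nm,st[i,4],q.min(0),q.max(0))
E
```

```text
top tray ((695.40625, -54.168373107910156), (217.49392700195312, 48.868900299072266), 89.5905532836914) 114
[[ 670. -163.]
 [ 719. -163.]
 [ 721.   54.]
 [ 672.   55.]]
desk z 0.001968675557211308
foot 311 (516.1368408203125, 31.647621154785156) 69.5684814453125 med [0.50782505 0.02132608 0.00578535]
foot z pct [0.00406296 0.00578535 0.03166925]
133 [0.51931513 0.03336147]
354 [[ 0.659 -0.096]
 [ 0.678  0.009]]
((673.1951293945312, -112.44860076904297), (79.32076263427734, 116.49561309814453), 27.775371551513672)
((692.690673828125, 2.93756103515625), (85.69194793701172, 86.16293334960938), 27.144603729248047)
can 612 [0.693 0.093 0.115] [0.75  0.153 0.128]
mug 49 [0.691 0.092 0.085] [0.727 0.145 0.097]
mug 262 [ 0.597 -0.248  0.085] [ 0.676 -0.169  0.097]
mouse 242 [ 0.712 -0.032  0.02 ] [0.75  0.049 0.038]
mouse 61 [0.692 0.092 0.02 ] [0.727 0.149 0.038]
mouse 78 [ 0.695 -0.13   0.02 ] [ 0.729 -0.098  0.038]
mouse 445 [ 0.614 -0.15   0.02 ] [0.711 0.061 0.038]
mouse 82 [ 0.62  -0.246  0.02 ] [ 0.673 -0.189  0.038]
mouse 98 [ 0.597 -0.228  0.02 ] [ 0.64  -0.142  0.037]
mouse 421 [ 0
[... 732 characters left out ...]
g 105 [0.689 0.092 0.085] [0.749 0.129 0.097]
mug 386 [ 0.594 -0.249  0.085] [ 0.673 -0.169  0.093]
mouse 138 [0.689 0.09  0.02 ] [0.748 0.127 0.038]
mouse 275 [ 0.713 -0.018  0.02 ] [0.75  0.053 0.038]
mouse 175 [ 0.635 -0.05   0.02 ] [0.699 0.026 0.038]
mouse 487 [ 0.481 -0.004  0.02 ] [0.555 0.072 0.038]
mouse 134 [ 0.693 -0.049  0.02 ] [ 0.749 -0.029  0.038]
mouse 222 [ 0.61  -0.128  0.02 ] [ 0.679 -0.055  0.038]
mouse 86 [ 0.7   -0.122  0.021] [ 0.733 -0.097  0.038]
mouse 147 [ 0.69  -0.174  0.02 ] [ 0.75  -0.157  0.038]
mouse 175 [ 0.61  -0.204  0.02 ] [ 0.67  -0.171  0.038]
mouse 205 [ 0.594 -0.249  0.02 ] [ 0.668 -0.203  0.038]
mouse 1596 [ 0.399 -0.283  0.02 ] [ 0.501 -0.221  0.037]
```

Run:
```python
from h import *
np.set_printoptions(precision=4,suppress=True)
A=[]
for n in("top","side"):
    s=dict(np.load(n+"0.npz")); P=cloud(s)
    hsv=cv2.cvtColor(s["image"],cv2.COLOR_BGR2HSV); br=(hsv[...,1]>80)&(hsv[...,0]<25)&(P[...,0]<.86)&(P[...,0]>.55)&(P[...,1]<.09)&(P[...,1]>-.17)
    t=P[br&(P[...,2]>.047)&(P[...,2]<.062)][:,:2]
    rect=cv2.minAreaRect((t*1000).astype(np.float32)); b=cv2.boxPoints(rect); print(n,len(t),rect)
    # long axis
    e=[b[1]-b[0],b[2]-b[1]]; l=max(e,key=np.linalg.norm); l=l*np.sign(l[1]); yaw=np.arctan2(-l[0],l[1])
    for it in range(3):
        X=np.array([np.cos(yaw),np.sin(yaw)]);Y=np.array([-X[1],X[0]])
        org=np.array(rect[0])/1000-X*(.148-.055 if 0 else .093)
        a=P[br&(P[...,2]>.018)&(P[...,2]<.036)]
        x=(a[:,:2]-org)@X;y=(a[:,:2]-org)@Y
        yy=[]
        for sg in(1,-1):
            m=(x>-.03)&(x<.03)&(abs(y-sg*.052)<.014); pf=np.polyfit(x[m],y[m],1); yy.append((m.sum(),pf,y[m].min(),y[m].max(),x[m].min()))
        break
    print("yaw",np.degrees(yaw),"org",org); print(*yy,sep="\n")
    w=P[br&(P[...,2]>.036)&(P[...,2]<.043)]; print("wall",np.percentile((w[:,:2]-org)@X,[2,10,50]))
```

```text
top 866 ((742.1185913085938, -57.787994384765625), (218.66281127929688, 98.9952163696289), 76.2636489868164)
yaw -13.736355 org [ 0.6518 -0.0357]
(np.int64(125), array([0.0027, 0.051 ]), np.float64(0.045261453942189944), np.float64(0.057229923796061434), np.float64(-0.02616035119465871))
(np.int64(113), array([-0.0008, -0.052 ]), np.float64(-0.0574862588395007), np.float64(-0.04667813635188673), np.float64(-0.025740573005148388))
wall [0.0339 0.0344 0.0408]
side 723 ((739.6438598632812, -58.46980285644531), (220.2206573486328, 98.7636947631836), 76.35209655761719)
yaw -13.647888 org [ 0.6493 -0.0365]
(np.int64(147), array([-0.0039,  0.0497]), np.float64(0.045372006041104335), np.float64(0.05829307342373969), np.float64(-0.02594452560138324))
(np.int64(194), array([-0.0063, -0.0538]), np.float64(-0.059453641651110604), np.float64(-0.04634201187265371), np.float64(-0.026421049709768978))
wall [0.0335 0.0351 0.0439]
```

```bash
cat >> h.py <<'E'
YAW=np.radians(-13.7); X=np.array([np.cos(YAW),np.sin(YAW)]); Y=np.array([-X[1],X[0]])
ORG=np.array([.6465,-.036]); MIC=np.array([.5185,.0345])
def rpy(h,sg,tilt=np.radians(30)):
    z=np.array([np.sin(tilt)*np.cos(h),np.sin(tilt)*np.sin(h),-np.cos(tilt)])
    y=sg*np.array([-np.sin(h),np.cos(h),0])
    return R.from_matrix(np.c_[np.cross(y,z),y,z]).as_euler("xyz")
def at(p,z): return [float(p[0]),float(p[1]),z]
E
python3 - <<'E'
from h import *
from workcell import arm,hand,kin,vision
np.set_printoptions(precision=3,suppress=True)
T=ORG-.065*X; d=T-MIC; h1=np.arctan2(d[1],d[0]); u=d/np.hypot(*d); print(np.degrees(h1),np.hypot(*d))
print(vision.snapshot("wrist")["mount"])
for sg in(1,-1):
    for p,z,h in((MIC-.1*u,.2,h1),(MIC-.1*u,.01,h1),(T-.038*u,.01,h1),(T-.09*X,.01,YAW),(ORG-.04*X,.01,YAW)):
        print(sg,at(p,z),kin.ik(at(p,z),rpy(h,sg)))
E
```

```text
-40.356128287367824 0.08510024109570886
[[-0.    -0.95  -0.313  0.081]
 [ 1.    -0.    -0.001  0.001]
 [ 0.001 -0.313  0.95  -0.142]
 [ 0.     0.     0.     1.   ]]
1 [0.4422965646569442, 0.09925365967971794, 0.2] [ 0.425  0.271  2.016 -0.722  0.753  0.072]
1 [0.4422965646569442, 0.09925365967971794, 0.01] None
1 [0.5543920017697919, 0.0040008701725580305, 0.01] None
1 [0.4959098864003648, 0.000709912640170899, 0.01] [-0.058  0.744  2.285  3.368  0.414  1.521]
1 [0.6076380352000941, -0.02652647415737525, 0.01] [-0.105  0.733  2.007  3.66   0.136  1.173]
-1 [0.4422965646569442, 0.09925365967971794, 0.2] [ 0.425  0.271  2.016 -0.722  0.753 -3.07 ]
-1 [0.4422965646569442, 0.09925365967971794, 0.01] None
-1 [0.5543920017697919, 0.0040008701725580305, 0.01] None
-1 [0.4959098864003648, 0.000709912640170899, 0.01] [-0.058  0.744  2.285  3.368  0.414 -1.621]
-1 [0.6076380352000941, -0.02652647415737525, 0.01] [-0.105  0.733  2.007  3.66   0.136 -1.969]
```

Run:
```python
from h import *
from workcell import arm,hand,kin,vision
np.set_printoptions(precision=3,suppress=True)
T=ORG-.065*X; d=T-MIC; h1=np.arctan2(d[1],d[0]); u=d/np.hypot(*d)
for t in(10,15,20,25):
    for p,z,h in((MIC-.1*u,.2,h1),(MIC-.1*u,.01,h1),(T-.04*u,.01,h1),(T-.09*X,.01,YAW),(ORG-.04*X,.01,YAW)):
        print(t,at(p,z)[:2],kin.ik(at(p,z),rpy(h,1,np.radians(t))))
```

```text
10 [0.4422965646569442, 0.09925365967971794] [ 0.189  0.259  1.869 -0.172  0.911 -0.578]
10 [0.4422965646569442, 0.09925365967971794] [ 0.189  0.634  2.053 -0.384  0.37  -0.324]
10 [0.5528679330629307, 0.0052959433661523905] [-0.033  0.681  1.831 -0.226  0.503 -0.708]
10 [0.4959098864003648, 0.000709912640170899] [-0.103  0.642  2.006 -0.075  0.321 -1.366]
10 [0.6076380352000941, -0.02652647415737525] [-0.131  0.709  1.727 -0.037  0.532 -1.433]
15 [0.4422965646569442, 0.09925365967971794] [ 0.245  0.25   1.907 -0.284  0.85  -0.448]
15 [0.4422965646569442, 0.09925365967971794] [ 0.245  0.645  2.09  -0.712  0.328  0.047]
15 [0.5528679330629307, 0.0052959433661523905] [ 0.004  0.681  1.883 -0.434  0.412 -0.478]
15 [0.4959098864003648, 0.000709912640170899] [-0.094  0.646  2.077 -0.233  0.163 -1.2  ]
15 [0.6076380352000941, -0.02652647415737525] [-0.126  0.701  1.801 -0.079  0.381 -1.388]
20 [0.4422965646569442, 0.09925365967971794] [ 0.303  0.249  1.944 -0.415  0.801 -0.294]
20 [0.4422965646569442, 0.09925365967971794] [ 0.303  0.664  2.123 -1.08   0.334  0.465]
20 [0.5528679330629307, 0.0052959433661523905] [ 0.043  0.689  1.932 -0.749  0.348 -0.136]
20 [0.4959098864003648, 0.000709912640170899] None
20 [0.6076380352000941, -0.02652647415737525] [-0.119  0.701  1.872 -0.184  0.225 -1.278]
25 [0.4422965646569442, 0.09925365967971794] [ 0.364  0.256  1.981 -0.563  0.767 -0.119]
25 [0.4422965646569442, 0.09925365967971794] None
25 [0.5528679330629307, 0.0052959433661523905] [ 0.084  0.706  1.978 -1.152  0.334  0.298]
25 [0.4959098864003648, 0.000709912640170899] [-0.071  0.695  2.217  3.483  0.213  1.389]
25 [0.6076380352000941, -0.02652647415737525] None
```

Run:
```python
from h import *
from workcell import arm,hand,kin,vision
np.set_printoptions(precision=3,suppress=True)
T=ORG-.065*X; d=T-MIC; h1=np.arctan2(d[1],d[0]); u=d/np.hypot(*d); o=rpy(h1,1,np.radians(15))
arm.movep(at(MIC-.1*u,.2),o); hand.grip(.45)
arm.servo_line(at(MIC-.1*u,.012),rate=.1)
w=vision.snapshot("wrist"); cv2.imwrite("pics/w1.png",w["image"])
s=vision.snapshot("side"); cv2.imwrite("pics/s1.png",s["image"][60:330,60:430])
st=arm.get_state(); print(st["t"],st["tcp_pos"],st["width"],st["wrist_force"])
```

```text
4.6583 [0.442 0.099 0.012] 0.4478186294040019 [ 0.125  0.234 -0.102]
```

View pics/s1.png

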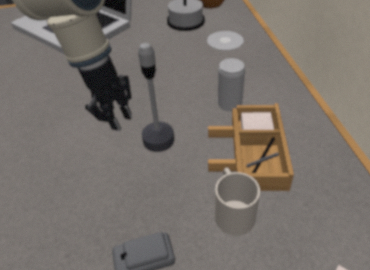

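View pics/w1.png

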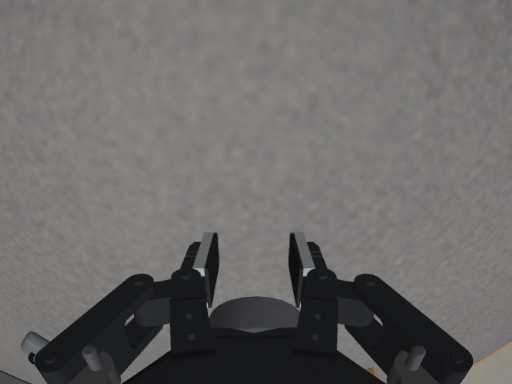

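In the side crop, the fingertips are low at (115,122), behind the foot at (158,136). In the wrist view, the foot at (255,315) is centred between the pads at (205,270) and (303,270), so I'll push now.

```bash
cat >> h.py <<'E'
def see(vision,c):
    for n in("top","side"):
        s=vision.snapshot(n); f=foot(s,cloud(s),c,.012,.034); f=f[np.hypot(*(f[:,:2]-c).T)<.043]
        dark=len(f); h=np.hypot(*(f[:,:2]-np.median(f[:,:2],0)).T)
        print(n,dark,"enc",cv2.minEnclosingCircle((f[:,:2]*1000).astype(np.float32)),"min",f.min(0),"max",f.max(0))
        yield s
E
python3 - <<'E'
from h import *
from workcell import arm,hand,kin,vision
np.set_printoptions(precision=3,suppress=True)
T=ORG-.065*X; d=T-MIC; h1=np.arctan2(d[1],d[0]); u=d/np.hypot(*d)
S=MIC-.1*u
def go(p,r=.04):
    arm.servo_line(at(p,.012),rate=r); st=arm.get_state(); print(st["t"],st["tcp_pos"],st["wrist_force"])
go(MIC-.05*u,.08); go(MIC-.03*u); go(T-.043*u)
go(T-.075*u,.06)
for s in see(vision,T): pass
cv2.imwrite("pics/s2.png",s["image"][60:330,60:430])
E
```

```text
5.4333 [0.48  0.067 0.012] [ 0.311 -0.696  0.926]
6.0833 [0.496 0.054 0.012] [ 0.318  0.512 -0.499]
8.0333 [0.551 0.007 0.012] [-1.916  0.904  0.718]
8.7167 [0.527 0.028 0.012] [-0.042  0.37   0.004]
top 266 enc ((583.5584106445312, -20.903955459594727), 38.24046325683594) min [ 0.545 -0.057  0.012] max [0.616 0.016 0.034]
side 470 enc ((580.17626953125, -21.139461517333984), 38.08259201049805) min [ 0.543 -0.059  0.012] max [0.617 0.016 0.034]
```

View pics/s2.png

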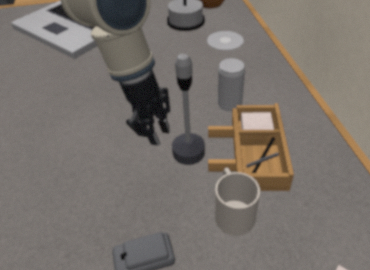

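The side crop shows the mic upright at (188,148), in front of the bay and lined up with it. Next comes the straight push, stepping at the end until the force rises.

Run:
```python
from h import *
from workcell import arm,hand,kin,vision
np.set_printoptions(precision=3,suppress=True)
T=ORG-.065*X; o=rpy(YAW,1,np.radians(15))
def F(): return np.array(arm.get_state()["wrist_force"])[:2]@X
def go(p,r=.04,**k):
    arm.servo_line(at(p,.012),rate=r,**k); st=arm.get_state(); print(st["t"],st["tcp_pos"],st["wrist_force"])
go(T-.083*X,.03,orientation=o); go(T-.055*X); go(ORG-.053*X)
f0=0; x=-.053
while x<-.034:
    x+=.001; arm.servo_line(at(ORG+x*X,.012),rate=.02); f=F(); print(round(x,3),round(f,2),end="; ")
    if f<-8: break
for s in see(vision,ORG): pass
cv2.imwrite("pics/s3.png",cv2.resize(s["image"][100:290,150:400],None,fx=2,fy=2))
```

```text
10.2083 [ 0.503 -0.001  0.012] [ 0.25  -0.36  -0.589]
11.0583 [ 0.53  -0.008  0.012] [-0.19  0.09  0.14]
12.8833 [ 0.595 -0.023  0.012] [-1.437  0.461  0.076]
-0.052 -2.42; -0.051 -1.88; -0.05 -1.18; -0.049 -2.3; -0.048 -1.48; -0.047 -1.62; -0.046 -1.28; -0.045 -2.89; -0.044 -1.16; -0.043 -2.02; -0.042 -2.16; -0.041 -4.48; -0.04 -8.42; top 109 enc ((654.1339721679688, -37.600067138671875), 37.02302932739258) min [ 0.648 -0.074  0.02 ] max [ 0.688 -0.001  0.034]
side 463 enc ((646.1287841796875, -35.84938049316406), 42.623348236083984) min [ 0.606 -0.074  0.012] max [0.686 0.002 0.034]
```

View pics/s3.png

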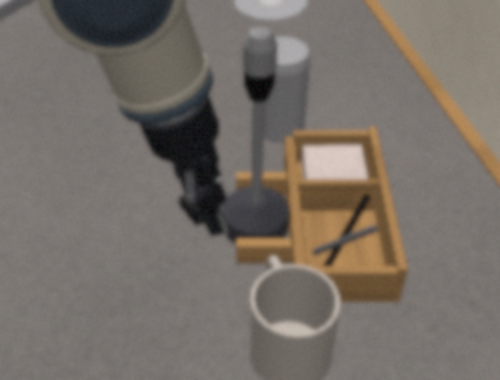

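The foot sits between the rails and against the back wall at (255,212). The force rises just where the wall was predicted. I'll press 2 mm more to confirm, then back off and look.

Run:
```python
from h import *
from workcell import arm,hand,kin,vision
np.set_printoptions(precision=3,suppress=True)
for x in(-.039,-.038):
    arm.servo_line(at(ORG+x*X,.012),rate=.02); arm.pause(.2); print(arm.get_state()["wrist_force"],arm.get_state()["tcp_pos"])
arm.servo_line(at(ORG-.14*X,.012),rate=.06)
arm.servo_line(at(ORG-.16*X,.15),rate=.1)
for s in see(vision,ORG): cv2.imwrite(f"pics/f{int(s['fx'])}.png",s["image"])
a=cv2.imread("pics/f379.png")[80:290,180:390]; b=s["image"][90:300,180:390]
cv2.imwrite("pics/f.png",cv2.resize(np.hstack([a,b]),None,fx=1.9,fy=1.9,interpolation=cv2.INTER_CUBIC)); print(arm.get_state()["t"])
```

```text
[-12.346   2.882   6.923] [ 0.607 -0.026  0.012]
[-17.654   4.137   9.649] [ 0.607 -0.026  0.011]
top 297 enc ((649.1051635742188, -37.68428039550781), 39.6926155090332) min [ 0.61  -0.074  0.013] max [ 0.684 -0.001  0.034]
side 469 enc ((647.8726196289062, -37.24697494506836), 41.08401870727539) min [ 0.608 -0.075  0.012] max [0.687 0.002 0.034]
20.625
```

View pics/f.png

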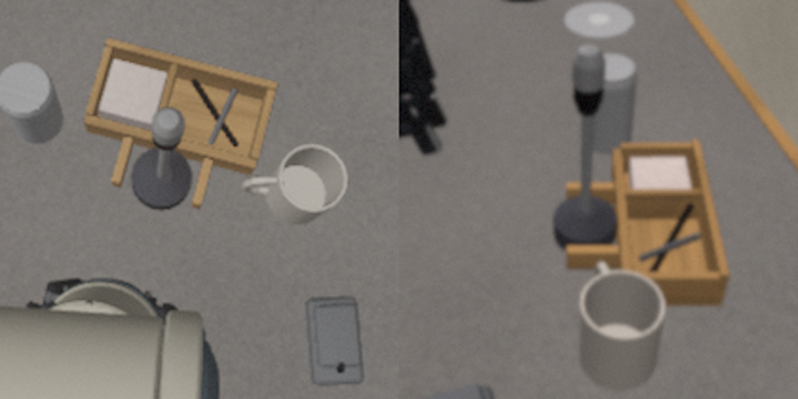

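The mic is upright in the bay, with its foot against the back wall (top view (160,177)), the bystanders haven't moved, and the arm is clear.

```bash
python3 -c "
from workcell import sign_off
print(sign_off())"
```

```text
the job is handed in; nothing more can be done
None
```

The microphone is upright in the organiser's bay, pushed home against the back wall; the can, mug and mouse were not touched, and I handed the job in at about 21 s of the allowed 64 s.

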